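Press a battery home in the battery tester and hold it

TASK

Test the battery: pick it up, put it upright, nub up, into the smallest well of the battery tester, and press it slowly down against the sprung plunger until it meets the hard stop, without forcing it. Finish while still holding it down there with the gripper (do not let go), and leave the other things on the worktop where they are.

Things in the scene. Friction and masses are not known exactly. Their poses are not given: they have to be found in the camera images.
- battery_center (a point): centre (half-way up) of the one battery: an upright cylinder, 15 mm in diameter and 50 mm tall, about 25 g, standing loose on the worktop with its small contact nub up; its z axis is the battery's long axis, pointing up
- battery: the same battery; the origin is the centre of its underside, z along its length towards the nub
- tester: battery tester, fixed: a squat grey box with a black foot, 110 mm (its x) by 150 mm (its y) by 36 mm high, flat on top (nothing stands over 3 mm above it), turned about the vertical; origin at the centre of its underside. In its top is a row of three round wells along its y, 18, 29 and 37 mm in diameter, each with a sprung brass plunger; each well's centre lies 22 mm to +x of the middle
- small_well (a point): centre of the mouth of the smallest well (18 mm), level with the tester's flat top, 36 mm above the worktop; at x +22, y -42 mm on the tester. The well is vertical, with a 2 mm chamfer round its mouth. The 29 mm well lies 44 mm and the 37 mm well 89 mm from it towards the tester's +y
- small_plunger (a joint): travel (m) of the brass plunger, 16 mm across, in the smallest well: 0 = up, its face 7 mm below the mouth; 0.010 = down on the hard stop, face 17 mm below the mouth, so that 33 mm of the battery then stand out of the tester and only that upper part is free to be held. The spring pushes up with 3 N at the start, rising evenly to 10 N at the stop
- plunger_face (a point): centre of that plunger's upper face; it sinks as the plunger is pressed. A pointer on a white dial (31 mm across) on the tester's top, centred at x -34, y 0 mm on the tester, turns 1.2 rad anticlockwise seen from above over the plunger's travel, from the first of its three marks to the last
- tape: roll of tan paper tape lying flat, 104 mm across, 25 mm high; bystander; origin at the centre of its underside
- stick: blue memory stick on a key ring, 95x27x14 mm, lying flat; bystander; origin at the centre of its underside
- timer: cream countdown timer, 60x70x25 mm; bystander; origin at the centre of its underside
- fuses: small card box of fuses, 45x60x18 mm; bystander; origin at the centre of its underside

How it is judged:
On the way, in this order (a step that is already met when the one before it is completed fails the run):
1. the battery is lifted clear, its underside over 30 mm above the worktop (height (world z) of battery above 0.03 m), for 0.1 s.
2. the battery stands in the small well and has the plunger down on its stop (value of joint small_plunger above 0.0092 m and horizontal distance between battery_center and small_well below 0.006 m and angle between battery's own z axis and vertical below 0.2 rad), for 0.3 s.
At the end, for the whole second after the job is handed in: The battery is upright (within 0.2 rad) in the small well (within 6 mm of its axis), still held by the fingers (over 3 N), and keeps the plunger within 0.8 mm of its stop, pressing on the tester with 9 to 40 N (all of step 2 and contact force between battery and tester between 9 and 40 N and contact force between the fingers and battery above 3 N); the arm keeps its last pose, push and grip.
It fails at once if the plunger is rammed down: over 0.15 m/s (velocity of joint small_plunger above 0.15 m/s).
It fails at once if the battery is forced into the tester with over 60 N (contact force between battery and tester above 60 N).
It fails at once if the tape roll, memory stick, countdown timer or fuse box is moved by over 30 mm (distance of any of tape, stick, timer, fuses from where it was at the start of the episode above 0.03 m).
It also fails if it takes over 45 s, if anything falls off the work surface, if the arm or the gripper's body presses on something with over 40 N, if the wrist force passes 120 N, or if a joint passes its speed limit or range.

ROBOT

A 6-joint arm with a two-finger parallel gripper is mounted at the origin on a cart in front of the work surface, level with it; the furniture and walls round the work are solid. World frame = base frame: x ahead of the robot, y to its left, z up, the work surface at z = 0. Lengths are in m, angles in rad, forces in N, time in s.
With the tool pointing down it reaches from about 0.35 to 0.85 m from the base axis. Payload 8.1 kg.
Tool frame: the origin (TCP) lies on the mounting face of the last link; the fingertips stand 186 mm ahead of it and the grasp point (between the pads) lies 167 mm ahead of it; z points along the fingers, y is the line along which they close (so a half turn about z gives the same grasp; the last joint's range is limited). The gripper opens to 93 mm and grips with 3 to 60 N. Pads are 15 mm wide; open, the fingers measure 128 mm over their backs; the gripper's body (75 mm by 188 mm) begins 65 mm behind the grasp point.
Start: joints at [-1.328, 0.13, 1.488, -0, 1.523, -0.085], TCP at [0.193, -0.568, 0.405] pointing down, gripper open.
Joint ranges: [-2.96, 2.96], [-0.89, 2.26], [0.02, 2.5], [-1.34, 4.48], [0, 2.73], [-2.66, 2.66]. Speed limits (rad/s): [2.39, 2.39, 2.79, 3.14, 3.14, 3.14].

INTERFACE

Orientations are given as a rotation vector (axis times angle).
In Python, from plant import * gives the robot as it stands. The module is installed in compiled form; this text tells all that it offers.
- The arm moves only by the tool arm_command, never from a script. Its argument "increments" is a list of rows, each a list of 6 numbers: the shift along the tool's x, y, z in units of 0.2 m (1.0 is 0.2 m), then the turn, a rotation vector about the tool's x, y, z in units of pi rad (1.0 is pi rad). A call has exactly 5 rows; each row is the pose to reach, as a shift and turn from the pose commanded when the call began, along the tool's axes at that moment, turning the shorter way round; what a row does not reach only later rows make up. A row lasts 1/8 s, in which the tool goes at most 62.5 mm and 10.7 degrees, less where a joint would pass 70% of its speed; a pose out of reach is approached as far as the arm can. A call with a number of a shift or a turn outside -1 to 1 is refused whole. A call with a gripper value outside its range is refused whole. "fingers" is the closure, from -1 (fully open) to 1 (shut), set as the call begins (left out, the last holds). The fingers move at their own pace and stop on an object; "force" is the grip in N (left out, the last holds). Time passes only in rows, so rows that repeat a pose let the fingers close, or fill a call up. It gives the time, the measured TCP pose, the force, the opening and the grip force at its end, in the units of the state.
- read_state(): the state, without advancing time (a new reading comes with each control period).
- read_camera(name): name is "scene" or "top" or "wrist"; returns a dict with "image" (384x512x3 uint8, red, green, blue), "fx", "fy", "cx", "cy" (pixels), "k1" (the pictures are not rectified: a ray, as slopes to the right and down, at radius r is drawn at 1 + k1 r^2 times it, then the intrinsics apply), "T" (4x4, takes a point from camera to world coordinates). Camera axes: x right, y down, z forward; pixel columns grow to the right and rows downward; lengths in m; the calibration is good to about 2 mm. A picture is of the moment at which its call begins. There is no depth.
- close_job(): hands the job in; it is judged then, once.
The state is a dict: "t": time; "q": joint angles; "dq": joint speeds; "joint_torque": joint torques, N m; "tool_pos": TCP position; "orientation": TCP orientation; "force": force on the tool from outside, world axes, zero at the start; "wrist_torque": the same for the moment, N m; "opening": finger opening in m; "gripper_force": force on a finger pad.
Only numpy, scipy, OpenCV 4.12 (cv2) and the standard library are available. Lean on these libraries where they do the work, as an engineer would, in place of code of your own. Each camera call takes 0.05 s, during which the arm holds its last target. There are 200 camera calls.

## Working session

There is one attempt and no reset: what is moved stays moved. The work goes in short steps, Python scripts to look and compute and a tool call to move; the robot and the scene stay as the last step left them, time stands still between calls to the robot, and variables do not carry over. Pictures are saved under pics/ and viewed, at most 10 in all, crops included, and the job is handed in when it is done.

Besides the shell and the picture viewer there is one more tool, called by a JSON object that holds its "name" and its "arguments". arm_command: Moves the arm, as the interface text tells. Shifts and turns lie within -1 to 1; 1 stands for 0.2 m of shift or pi rad of turn. Its arguments: {"type":"object","properties":{"increments":{"type":"array","items":{"type":"array","items":{"type":"number","minimum":-1,"maximum":1}}},"fingers":{"type":"number"},"force":{"type":"number"}},"required":["increments"]}

```bash
mkdir -p pics; cat > h.py <<'E'
import numpy as np, cv2
from plant import *
from scipy.spatial.transform import Rotation as R
def shot(name, fn=None):
    c=read_camera(name)
    if fn: cv2.imwrite('pics/'+fn, c['image'][:,:,::-1])
    return c
def ray(c,u,v):
    K=np.array([[c['fx'],0,c['cx']],[0,c['fy'],c['cy']],[0,0,1.]])
    p=cv2.undistortPoints(np.array([[[u,v]]],float),K,np.array([c['k1'],0,0,0.]))[0,0]
    T=np.array(c['T']); return T[:3,3], T[:3,:3]@np.array([p[0],p[1],1])
def onplane(c,u,v,z):
    o,d=ray(c,u,v); return o+d*(z-o[2])/d[2]
def proj(c,P):
    T=np.array(c['T']); p=T[:3,:3].T@(np.array(P,float)-T[:3,3]); x,y=p[:2]/p[2]; s=1+c['k1']*(x*x+y*y)
    return np.array([c['fx']*x*s+c['cx'],c['fy']*y*s+c['cy']])
def tool(P):
    "world shift of TCP to reach P -> tool-axis units"
    s=read_state(); r=R.from_rotvec(s['orientation'])
    return r.inv().apply(np.array(P)-s['tool_pos'])/0.2
E
python3 - <<'E'
from h import *
a=shot('top'); b=shot('scene')
cv2.imwrite('pics/a.png',a['image'][:,:,::-1]);cv2.imwrite('pics/b.png',b['image'][:,:,::-1])
for c in(a,b): print(c['fx'],c['k1'],np.round(c['T'],3).tolist())
s=read_state();print(s); print(R.from_rotvec(s['orientation']).as_matrix().round(3))
import pickle; pickle.dump((a,b),open('ab.pkl','wb'))
E
```

```text
459.4287291468178 -0.03219282378508348 [[0.008, -0.998, 0.065, 0.507], [-1.0, -0.009, -0.005, 0.029], [0.005, -0.065, -0.998, 1.355], [0.0, 0.0, 0.0, 1.0]]
365.49243904111495 0.03038690948643933 [[-0.521, -0.452, 0.724, -0.081], [-0.854, 0.27, -0.445, 0.452], [0.005, -0.85, -0.526, 0.556], [0.0, 0.0, 0.0, 1.0]]
{'t': 0.1, 'q': array([-1.32843700e+00,  1.31101375e-01,  1.48915140e+00, -2.14288807e-06,
        1.52302170e+00, -8.54323227e-02]), 'dq': array([-0.00119924, -0.00018283, -0.00221261, -0.00058781,  0.00172047,
       -0.0008507 ]), 'joint_torque': array([ 1.81086238e-03, -5.61337852e+01, -4.93097162e+01,  7.71661894e-02,
        2.91392725e-02, -8.22114089e-05]), 'tool_pos': array([ 0.19312521, -0.56785429,  0.40379312]), 'orientation': array([-3.09783849e+00, -5.12318471e-01,  2.10311980e-04]), 'force': array([-0.26172091, -0.61318572,  0.2717599 ]), 'wrist_torque': array([0.010613  , 0.05352692, 0.03292125]), 'gripper_force': 0.0, 'opening': 0.09294979305160114}
[[ 0.947  0.322 -0.   ]
 [ 0.322 -0.947  0.002]
 [ 0.    -0.002 -1.   ]]
```

View pics/a.png

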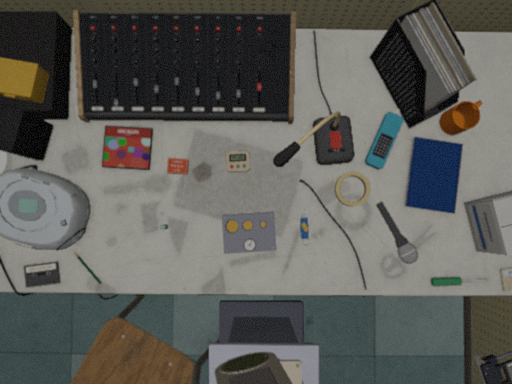

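View pics/b.png

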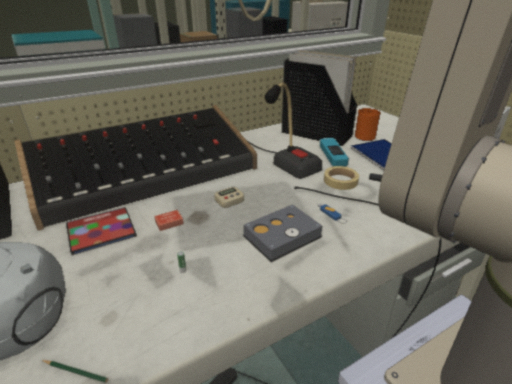

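The top view shows the battery at (165,227) as a tiny green spot. The tester is at (249,232), with the wells along row 226, the smallest at right (264,225), and the dial at (250,244). In the scene view, the battery is at (182,261) and the tester at (283,232).

```bash
python3 - <<'E'
from h import *
import pickle; a,b=pickle.load(open('ab.pkl','rb'))
A=cv2.resize(a['image'][200:260,150:290],None,fx=5,fy=5,interpolation=cv2.INTER_CUBIC)
B=cv2.resize(b['image'][195:285,165:335],None,fx=4,fy=4,interpolation=cv2.INTER_CUBIC)
im=np.zeros((660,700,3),np.uint8); im[:300,:700]=A; im[300:,:680]=B
cv2.imwrite('pics/c.png',cv2.resize(im,None,fx=.9,fy=.9,interpolation=cv2.INTER_AREA)[:,:,::-1])
# tester top: bluish grey mask in top view
g=a['image'].astype(int); sub=g[195:265,205:290]
m=((sub.sum(2)<420)&(sub.sum(2)>180)).astype(np.uint8)
cs=max(cv2.findContours(m,0,2)[0],key=cv2.contourArea)
print('rect',cv2.minAreaRect(cs))
bx=cv2.boxPoints(cv2.minAreaRect(cs))+[205,195]
print(np.array([onplane(a,*p,.036)[:2] for p in bx]).round(3).tolist())
for c,n,(u,v) in ((a,'well',(264,225)),(a,'dial',(250,244)),):print(n,onplane(c,u,v,.036).round(4))
def blob(c,cond,off):
    n,l,s,ce=cv2.connectedComponentsWithStats(cond.astype(np.uint8)); 
    for i in range(1,n):
        if s[i,4]>4: print(s[i],(ce[i]+off).round(2), onplane(c,*(ce[i]+off),.036).round(4),onplane(c,*(ce[i]+off),.025).round(4))
hs=lambda x:cv2.cvtColor(x,cv2.COLOR_RGB2HSV).astype(int)
print('wells');h=hs(a['image'][200:260,215:285]); blob(a,(h[...,0]>10)&(h[...,0]<35)&(h[...,1]>90),[215,200])
print('wells b');h=hs(b['image'][195:270,235:330]); blob(b,(h[...,0]>10)&(h[...,0]<35)&(h[...,1]>90),[235,195])
print('bat');h=hs(a['image'][215:240,155:175]);blob(a,(h[...,0]>40)&(h[...,0]<95)&(h[...,1]>70),[155,215])
print('bat b');h=hs(b['image'][240:285,170:195]);blob(b,(h[...,0]>40)&(h[...,0]<95)&(h[...,1]>70),[170,240])
E
```

```text
rect ((42.0, 34.5), (69.0, 84.0), 90.0)
[[0.583, 0.173], [0.585, -0.068], [0.388, -0.069], [0.386, 0.17]]
well [0.4986 0.0031 0.036 ]
dial [0.4441 0.0427 0.036 ]
wells
[ 11  21  12  11 108] [231.68 225.92] [0.4952 0.0956 0.036 ] [0.4951 0.0962 0.025 ]
[28 21  9  9 63] [247.29 225.  ] [0.4982 0.0509 0.036 ] [0.4981 0.0511 0.025 ]
[45 22  6  5 24] [262.71 224.  ] [0.5014 0.0068 0.036 ] [0.5014 0.0066 0.025 ]
wells b
[91 12  4  3 10] [327.5 208. ] [ 0.4765 -0.0906  0.036 ] [ 0.4883 -0.1021  0.025 ]
[53 20  5  2  8] [290.   215.62] [0.4981 0.0093 0.036 ] [ 5.104e-01 -1.000e-04  2.500e-02]
[36 25 11  5 44] [276.14 222.11] [0.4935 0.0528 0.036 ] [0.5057 0.0444 0.025 ]
[19 31 14  7 84] [260.5  228.93] [0.4902 0.0984 0.036 ] [0.5023 0.0909 0.025 ]
bat
bat b
[ 9 17  4 10 26] [180.35 260.58] [0.4852 0.2948 0.036 ] [0.4972 0.2915 0.025 ]
```

View pics/c.png

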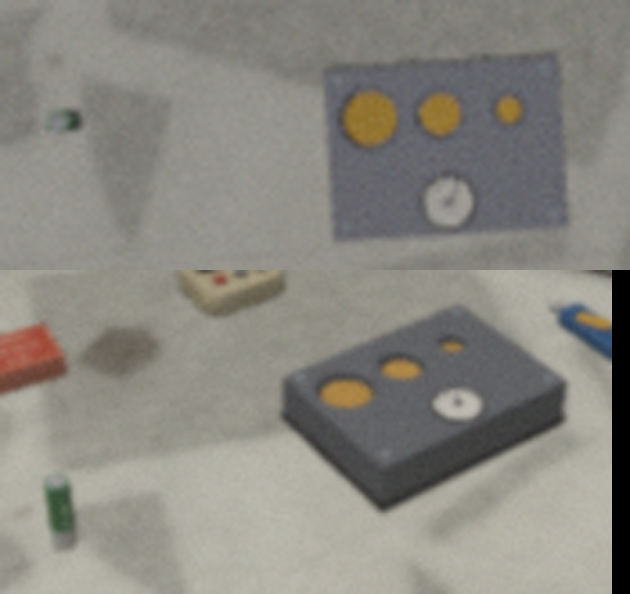

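The crop shows the battery standing with a green body. The three brass wells run left to right from large to small, and the dial is below them, so the tester is turned about 4°. The small well is near (0.500, 0.006) and the battery near (0.497, 0.29).

{"name": "arm_command", "arguments": {"increments": [[0.2,-0.185,0,0,0,0],[0.4,-0.37,0,0,0,0],[0.6,-0.556,0,0,0,0],[0.8,-0.742,0,0,0,0],[1.0,-0.927,0,0,0,0]], "fingers": -1}}

```text
t: 0.72
tool_pos: [0.3233, -0.3264, 0.4043]
orientation: [-3.099, -0.512, 0.0]
force: [0.5, -0.5, 0.3]
opening: 0.093
gripper_force: 0.0
```

{"name": "arm_command", "arguments": {"increments": [[0.12,-0.176,0,0,0,0],[0.24,-0.352,0,0,0,0],[0.36,-0.528,0,0,0,0],[0.48,-0.704,0,0,0,0],[0.6,-0.88,0,0,0,0]]}}

```text
t: 1.35
tool_pos: [0.3798, -0.1215, 0.4045]
orientation: [-3.099, -0.512, 0.0]
force: [1.2, 0.6, 0.9]
opening: 0.093
gripper_force: 0.0
```

{"name": "arm_command", "arguments": {"increments": [[0.12,-0.176,0,0,0,0],[0.24,-0.352,0,0,0,0],[0.36,-0.528,0,0,0,0],[0.48,-0.704,0,0,0,0],[0.6,-0.88,0,0,0,0]]}}

```text
t: 1.98
tool_pos: [0.4368, 0.0839, 0.4044]
orientation: [3.099, 0.513, -0.001]
force: [0.6, 0.3, 0.0]
opening: 0.093
gripper_force: 0.0
```

```bash
python3 - <<'E'
from h import *
s=read_state();print(s['t'],s['tool_pos'],s['q'],s['orientation'])
c=shot('wrist','d.png'); r=R.from_rotvec(s['orientation'])
T=np.array(c['T']); print('cam in tool',r.inv().apply(T[:3,3]-s['tool_pos']).round(4),(r.inv().as_matrix()@T[:3,:3]).round(3).tolist(),c['fx'],c['k1'])
print(proj(c,[.5,.005,.036]),proj(c,[.497,.29,.025]))
E
```

```text
1.975 [0.4367632  0.08387044 0.40444734] [ 7.43637159e-02 -3.02456155e-01  1.89685161e+00 -5.62516282e-05
  1.54752539e+00  1.31724272e+00] [ 3.09943365e+00  5.12784300e-01 -5.21347366e-04]
cam in tool [0.0684 0.0005 0.0201] [[0.001, -0.97, -0.244], [1.0, 0.001, 0.0], [0.0, -0.244, 0.97]] 279.17160522829994 0.009251127934461489
[330.68485429 145.75448721] [106.89275278  69.6213177 ]
```

View pics/d.png

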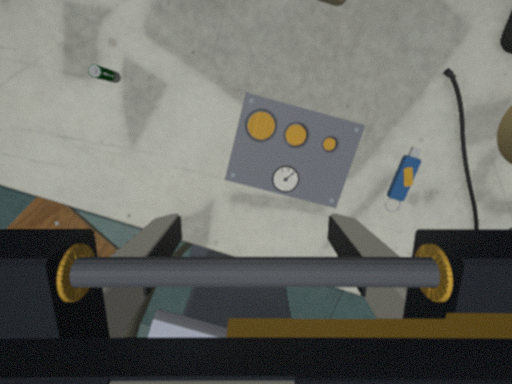

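The wrist view shows the small well at (330,144), in line with the other two wells. The battery's nub end is at (95,71) and its foot at (118,77).

```bash
python3 - <<'E'
from h import *
c=shot('wrist'); im=c['image']; h=cv2.cvtColor(im,cv2.COLOR_RGB2HSV).astype(int)
m=((h[...,0]>10)&(h[...,0]<35)&(h[...,1]>120)).astype(np.uint8); m[200:]=0; m[:,:235]=0; m[:,370:]=0
n,l,s,ce=cv2.connectedComponentsWithStats(m)
W=[]
for i in range(1,n):
    if s[i,4]>30: p=onplane(c,*ce[i],.029); W.append(p); print(s[i],ce[i].round(1),p.round(4),onplane(c,*ce[i],.036).round(4))
print('bat top',onplane(c,95,71,.05),'foot',onplane(c,116,77,.0))
sub=cv2.resize(im[55:90,75:130],None,fx=6,fy=6); 
h2=h[50:95,75:135]; sat=((h2[...,1]>70)&(h2[...,0]>40)&(h2[...,0]<100)).astype(np.uint8)
n,l,s,ce=cv2.connectedComponentsWithStats(sat)
for i in range(1,n):
    if s[i,4]>10: print('green',s[i],ce[i]+[75,50],onplane(c,*(ce[i]+[75,50]),.025))
E
```

```text
[251 114  27  27 564] [264.3 127.1] [0.4953 0.0946 0.029 ] [0.4955 0.0949 0.036 ]
[289 127  21  20 334] [298.8 136.3] [0.4988 0.05   0.029 ] [0.4988 0.0512 0.036 ]
[327 140  12  12 117] [332.3 145.5] [0.5017 0.0059 0.029 ] [0.5017 0.0079 0.036 ]
bat top [0.49195754 0.29419209 0.05      ] foot [0.49212397 0.29505634 0.        ]
green [ 28  19  15  13 102] [110.05882353  75.68627451] [0.49190132 0.28999453 0.025     ]
```

{"name": "arm_command", "arguments": {"increments": [[0.12,-0.18,0.1,0,0,0],[0.24,-0.36,0.2,0,0,0],[0.36,-0.54,0.3,0,0,0],[0.48,-0.72,0.4,0,0,0],[0.597,-0.9,0.52,0,0,0]]}}

```text
t: 2.7
tool_pos: [0.4923, 0.2921, 0.3001]
orientation: [3.099, 0.512, 0.001]
force: [0.2, 0.2, 0.7]
opening: 0.0931
gripper_force: 0.0
```

```bash
python3 - <<'E'
from h import *
s=read_state();print(s['t'],s['tool_pos'],s['dq'].round(3))
c=shot('wrist','e.png'); print(proj(c,[.492,.2935,.05]),proj(c,[.492,.2935,0]))
import pickle; pickle.dump((c,s),open('e.pkl','wb'))
E
```

```text
2.7 [0.49227364 0.29205105 0.30010339] [ 0.483  0.806 -0.486 -0.002 -0.323  0.481]
[251.98343543 199.56743784] [252.36964513 185.79921697]
```

View pics/e.png

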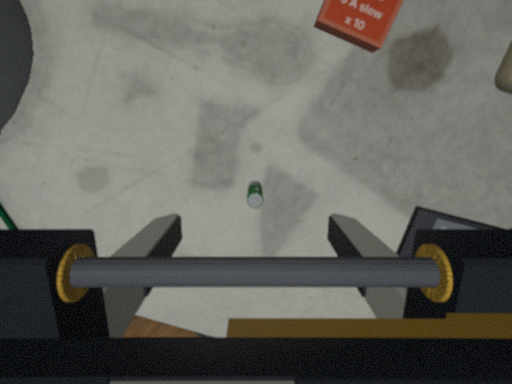

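The battery's silver top is centred at (255,200), about 2.5 mm towards tool +y of the prediction. The way down is clear.

{"name": "arm_command", "arguments": {"increments": [[0,0.01,0.15,0,0,0],[0,0.01,0.3,0,0,0],[0,0.01,0.4,0,0,0],[0,0.01,0.46,0,0,0],[0,0.01,0.46,0,0,0]]}}

```text
t: 3.38
tool_pos: [0.4923, 0.289, 0.2082]
orientation: [3.099, 0.512, -0.002]
force: [0.4, -0.6, 0.1]
opening: 0.0927
gripper_force: 0.0
```

```bash
python3 - <<'E'
from h import *
s=read_state();print(s['t'],s['tool_pos'],abs(s['dq']).max().round(3))
c=shot('wrist','f.png'); r=R.from_rotvec(s['orientation'])
g=s['tool_pos']+r.apply([0,0,.167-.009]); print('axis at z.05',proj(c,[g[0],g[1],.05]), 'px/mm', (proj(c,g+r.apply([.001,0,0]))-proj(c,g)).round(2))
E
```

```text
3.375 [0.4922947  0.28903269 0.20815993] 0.022
axis at z.05 [253.37084715 248.38872183] px/mm [-0.   -1.71]
```

View pics/f.png

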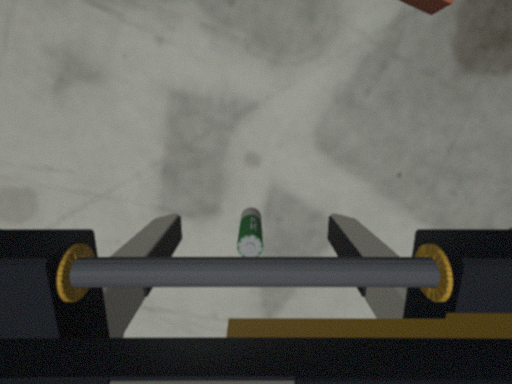

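The battery's top is at (251,246) and the grasp axis at (253,248), so it is off by about 1.4 mm in x and in y. I'll nudge and close.

{"name": "arm_command", "arguments": {"increments": [[0.006,-0.007,0,0,0,0],[0.006,-0.007,0,0,0,0],[0.006,-0.007,0,0,0,0],[0.006,-0.007,0,0,0,0],[0.006,-0.007,0,0,0,0]]}}

```text
t: 4.05
tool_pos: [0.4932, 0.2911, 0.2088]
orientation: [-3.099, -0.513, -0.0]
force: [-0.7, 0.4, -0.5]
opening: 0.0928
gripper_force: 0.0
```

{"name": "arm_command", "arguments": {"increments": [[0,0,0,0,0,0],[0,0,0,0,0,0],[0,0,0,0,0,0],[0,0,0,0,0,0],[0,0,0,0,0,0]], "fingers": 1, "force": 40}}

```text
t: 4.68
tool_pos: [0.4932, 0.2911, 0.2087]
orientation: [-3.099, -0.513, 0.0]
force: [1.1, -0.6, 0.2]
opening: 0.0476
gripper_force: 0.0
```

{"name": "arm_command", "arguments": {"increments": [[0,0,0,0,0,0],[0,0,0,0,0,0],[0,0,0,0,0,0],[0,0,0,0,0,0],[0,0,0,0,0,0]]}}

```text
t: 5.3
tool_pos: [0.4932, 0.2911, 0.2088]
orientation: [-3.099, -0.513, -0.0]
force: [0.0, 0.0, -0.4]
opening: 0.014
gripper_force: 40.0
```

{"name": "arm_command", "arguments": {"increments": [[0,0,-0.05,0,0,0],[0,0,-0.15,0,0,0],[0,0,-0.27,0,0,0],[0,0,-0.38,0,0,0],[0,0,-0.45,0,0,0]]}}

```text
t: 5.92
tool_pos: [0.4937, 0.2913, 0.3018]
orientation: [-3.099, -0.512, -0.005]
force: [0.4, -0.1, 0.0]
opening: 0.0143
gripper_force: 40.0
```

{"name": "arm_command", "arguments": {"increments": [[-0.05,0.14,0,0,0,0],[-0.1,0.28,0,0,0,0],[-0.15,0.42,0,0,0,0],[-0.18,0.5,0,0,0,0],[-0.18,0.5,0,0,0,0]]}}

```text
t: 6.55
tool_pos: [0.4914, 0.1841, 0.2991]
orientation: [-3.1, -0.51, -0.001]
force: [-0.2, -0.0, -0.1]
opening: 0.0137
gripper_force: 40.0
```

```bash
python3 - <<'E'
from h import *
s=read_state();print(s['t'],s['tool_pos'],s['orientation'],s['opening'],abs(s['dq']).max().round(3))
c=shot('wrist','g.png'); r=R.from_rotvec(s['orientation'])
for k in (.157,.167,.207): print(k,proj(c,s['tool_pos']+r.apply([0,0,k])))
# full-frame well measurement
h=cv2.cvtColor(c['image'],cv2.COLOR_RGB2HSV).astype(int)
m=((h[...,0]>10)&(h[...,0]<35)&(h[...,1]>120)).astype(np.uint8); m[225:]=0
n,l,st,ce=cv2.connectedComponentsWithStats(m)
for i in range(1,n):
    if st[i,4]>60: print(st[i],ce[i].round(1),onplane(c,*ce[i],.029).round(4))
print('expect well',proj(c,[.5015,.0062,.029])); print(tool([.5015,.0062,.2988]))
E
```

```text
6.55 [0.49141137 0.18412985 0.29913636] [-3.09976236e+00 -5.09987457e-01 -7.13408142e-04] 0.013662367320353008 0.029
0.157 [253.4236653  249.32837342]
0.167 [253.48156555 241.29852869]
0.207 [253.65630988 217.05836224]
[327 203  36  22 651] [344.9 214.8] [0.4994 0.096  0.029 ]
[380 218  22   7 100] [391.1 221.9] [0.507  0.0517 0.029 ]
expect well [431.65419554 241.23145445]
[-0.2388725   0.86215929  0.00105935]
```

View pics/g.png

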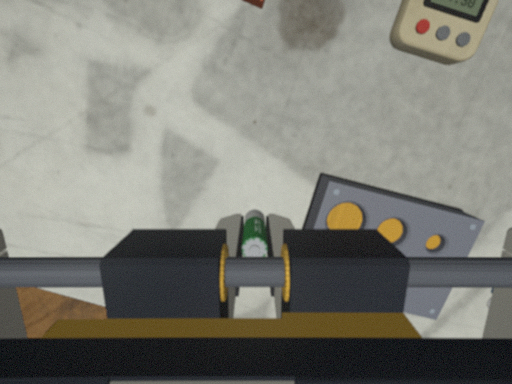

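The battery is held upright between the pads, with its top at (255,246) and its foot near (254,212). The small well is at (433,242) against (431.7,241.2) expected, which agrees. I'll zoom in to check where it sits in the grip.

```bash
python3 - <<'E'
from h import *
c=shot('wrist'); im=c['image']
A=cv2.resize(im[200:265,215:295],None,fx=7,fy=7,interpolation=cv2.INTER_CUBIC)
cv2.imwrite('pics/i.png',A[:,:,::-1])
h=cv2.cvtColor(im,cv2.COLOR_RGB2HSV).astype(int)[225:256,415:455]
m=((h[...,0]>10)&(h[...,0]<35)&(h[...,1]>120)).astype(np.uint8)
n,l,st,ce=cv2.connectedComponentsWithStats(m)
for i in range(1,n):
    if st[i,4]>20: p=ce[i]+[415,225]; print(st[i],p,onplane(c,*p,.029).round(4))
s=read_state(); r=R.from_rotvec(s['orientation'])
f=lambda x,y,k:((proj(c,s['tool_pos']+r.apply([x,y,k]))-[215,200]+.5)*7).round(0)
print('top rim',f(.0075,0,.158),f(-.0075,0,.158),f(0,.0075,.158),f(0,-.0075,.158),'foot far',f(.0075,0,.208))
E
```

```text
[ 12  11  15  13 146] [433.88356164 242.19863014] [0.5014 0.0046 0.029 ]
top rim [267. 251.] [267. 430.] [364. 341.] [170. 341.] foot far [270.  48.]
```

View pics/i.png

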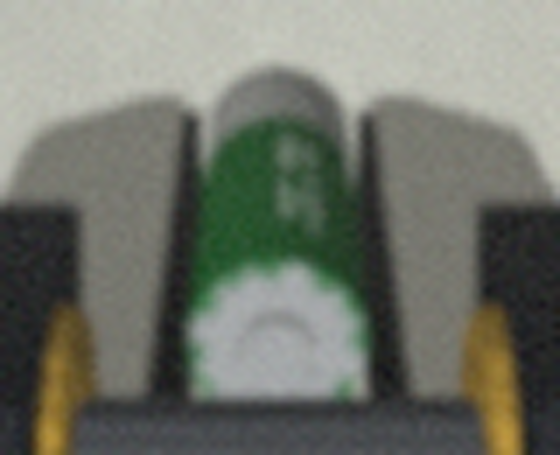

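Seen close up, the battery is centred in y, with its nub at (278,345) in the crop against 341 expected, and it tilts by no more than 2°. The well measures (0.5014, 0.0053), so I'll move above it and lower to just over the mouth.

{"name": "arm_command", "arguments": {"increments": [[-0.048,0.173,0,0,0,0],[-0.096,0.346,0,0,0,0],[-0.144,0.519,0,0,0,0],[-0.192,0.692,0,0,0,0],[-0.239,0.863,0,0,0,0]]}}

```text
t: 7.28
tool_pos: [0.5019, 0.0059, 0.2989]
orientation: [-3.099, -0.514, -0.001]
force: [0.8, 0.0, 0.3]
opening: 0.0138
gripper_force: 40.0
```

{"name": "arm_command", "arguments": {"increments": [[0,0,0,0,0,0],[0,0,0.07,0,0,0],[0,0,0.14,0,0,0],[0,0,0.2,0,0,0],[0,0,0.2,0,0,0]]}}

```text
t: 7.9
tool_pos: [0.5008, 0.0066, 0.2568]
orientation: [-3.098, -0.514, 0.005]
force: [-0.7, -0.1, -0.6]
opening: 0.0139
gripper_force: 40.0
```

```bash
python3 - <<'E'
from h import *
s=read_state();print(s['t'],s['tool_pos'],s['orientation'],s['opening'],abs(s['dq']).max().round(3))
c=shot('wrist'); d=shot('scene')
W=np.array([.5014,.0053,.036])
A=cv2.resize(c['image'][170:270,205:315],None,fx=5,fy=5,interpolation=cv2.INTER_CUBIC)
p=proj(d,W).round().astype(int); B=cv2.resize(d['image'][p[1]-40:p[1]+20,p[0]-25:p[0]+25],None,fx=5,fy=5,interpolation=cv2.INTER_CUBIC)
im=np.zeros((500,800,3),np.uint8); im[:,:550]=A; im[:300,550:]=B
cv2.imwrite('pics/j.png',im[:,:,::-1])
r=R.from_rotvec(s['orientation'])
f=lambda P:((proj(c,P)-[205,170]+.5)*5).round(0)
g=lambda P:((proj(d,P)-p+[25,40]+.5)*5+[550,0]).round(0)
ft=s['tool_pos']+r.apply([0,0,.2088])
print('well c',f(W),'far',f(W+r.apply([.011,0,0])),'R/L',f(W+r.apply([0,.011,0])),f(W+r.apply([0,-.011,0])),'foot',ft,f(ft),'front',f(ft+r.apply([.0075,0,0])))
print('scene well',g(W),'foot',g(ft))
E
```

```text
7.9 [0.50077515 0.00660562 0.25682649] [-3.09837179 -0.5137554   0.00501847] 0.013859335553155173 0.026
well c [257. 201.] far [257. 131.] R/L [330. 201.] [185. 201.] foot [0.50008572 0.00668424 0.04802764] [246. 233.] front [246. 183.]
scene well [675. 205.] foot [676. 187.]
```

View pics/j.png

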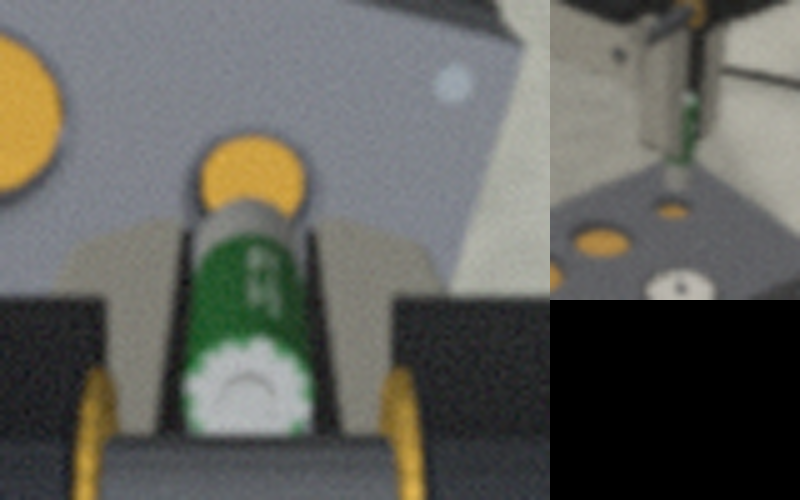

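Here the foot's front edge is at about (243,200). The visible plunger's centre is about (253,187), with radius about 52.

```bash
python3 - <<'E'
from h import *
s=read_state(); c=shot('wrist'); r=R.from_rotvec(s['orientation'])
px=lambda u,v:(u/5-.5+205,v/5-.5+170)
q=lambda u,v,z:r.inv().apply(onplane(c,*px(u,v),z)-s['tool_pos'])
w=q(253,187,.029); wm=w-0
f=q(243,200,.048); t=q(248,390,s['tool_pos'][2]-.158)
print('well',w*1e3,'foot front',f*1e3,'-> centre x',f[0]*1e3-7.5,'top',t*1e3)
h=cv2.cvtColor(c['image'],cv2.COLOR_RGB2HSV).astype(int)[190:216,240:270]
m=((h[...,0]>10)&(h[...,0]<35)&(h[...,1]>120)).astype(np.uint8)
ct=max(cv2.findContours(m,0,1)[0],key=cv2.contourArea)[:,0].astype(float)
ct=ct[ct[:,1]<17]+[240,190]; P=np.array([r.inv().apply(onplane(c,*p,.029)-s['tool_pos'])[:2] for p in ct])*1e3
A=np.c_[2*P,np.ones(len(P))]; k=np.linalg.lstsq(A,(P**2).sum(1),rcond=None)[0]; print('fit',k[:2],np.sqrt(k[2]+k[:2]@k[:2]),len(P))
print(s['tool_pos'],s['orientation'],r.apply([0,0,1]))
E
```

```text
well [  0.24394983   1.11261384 229.53360274] foot front [  4.46586794  -0.37645961 210.53189041] -> centre x -3.0341320634261253 top [  0.58294561   0.39119107 157.99964512]
fit [-0.8711595   0.12070427] 7.958254345403386 25
[0.50155427 0.00627597 0.25853395] [-3.09923307e+00 -5.13208435e-01  8.18851118e-04] [-5.39675702e-04  6.79619896e-05 -9.99999852e-01]
```

```bash
python3 - <<'E'
from h import *
from scipy.optimize import least_squares
s=read_state(); c=shot('wrist'); r=R.from_rotvec(s['orientation'])
im=cv2.resize(c['image'][185:225,235:275],None,fx=4,fy=4,interpolation=cv2.INTER_CUBIC)
h=cv2.cvtColor(im,cv2.COLOR_RGB2HSV).astype(int)
m=((h[...,0]>10)&(h[...,0]<35)&(h[...,1]>95)).astype(np.uint8)
lo=[];up=[]
for j in range(m.shape[1]):
    y=np.flatnonzero(m[:,j])
    if len(y)>8: lo.append((j,y.max()+.5)); up.append((j,y.min()-.5))
px=lambda p:((p[0]+.5)/4-.5+235,(p[1]+.5)/4-.5+185)
def q(p,z): return r.inv().apply(onplane(c,*px(p),z)-s['tool_pos'])[:2]*1e3
zf=s['tool_pos'][2]-.2088
def fit(P,R0): return least_squares(lambda k:np.hypot(P[:,0]-k[0],P[:,1]-k[1])-R0,[-1,0],loss='soft_l1',f_scale=.3)
L=np.array([q(p,zf) for p in lo]); U=np.array([q(p,.029) for p in up])
n=len(lo); k=fit(L[n//4:-n//4],7.5); w=fit(U,8.0)
print('foot',k.x,k.cost,'well',w.x,w.cost,n); print([tuple(map(float,x)) for x in lo[::6]])
print(s['tool_pos'],s['t'])
E
```

```text
foot [-2.31252083  0.23321317] 0.2350561039850891 well [-0.49235922 -0.05019328] 0.950280833118283 82
[(36.0, 102.5), (42.0, 111.5), (48.0, 110.5), (54.0, 105.5), (60.0, 102.5), (66.0, 100.5), (72.0, 98.5), (78.0, 97.5), (84.0, 99.5), (90.0, 101.5), (96.0, 103.5), (102.0, 107.5), (108.0, 110.5), (114.0, 105.5)]
[0.50177567 0.0061532  0.25902096] 8.05
```

The foot sits about 1.6 mm behind the well in tool x. I'll shift by that and lower into the mouth.

{"name": "arm_command", "arguments": {"increments": [[0.008,-0.001,0,0,0,0],[0.008,-0.001,0.02,0,0,0],[0.008,-0.001,0.04,0,0,0],[0.008,-0.001,0.065,0,0,0],[0.008,-0.001,0.09,0,0,0]]}}

```text
t: 8.72
tool_pos: [0.5029, 0.0067, 0.2402]
orientation: [-3.099, -0.513, 0.001]
force: [0.3, 0.4, -0.9]
opening: 0.014
gripper_force: 40.0
```

{"name": "arm_command", "arguments": {"increments": [[0,0,0.005,0,0,0],[0,0,0.01,0,0,0],[0,0,0.015,0,0,0],[0,0,0.02,0,0,0],[0,0,0.025,0,0,0]]}}

```text
t: 9.35
tool_pos: [0.5032, 0.0067, 0.2361]
orientation: [3.099, 0.513, 0.001]
force: [-1.6, 0.6, 3.5]
opening: 0.0142
gripper_force: 40.0
```

Foot is inside the well and on the plunger (3.5 N). I'll press slowly.

{"name": "arm_command", "arguments": {"increments": [[0,0,0.006,0,0,0],[0,0,0.012,0,0,0],[0,0,0.018,0,0,0],[0,0,0.024,0,0,0],[0,0,0.03,0,0,0]], "force": 50}}

```text
t: 9.98
tool_pos: [0.5033, 0.0067, 0.2302]
orientation: [3.099, 0.513, 0.001]
force: [-2.5, 1.7, 8.0]
opening: 0.0139
gripper_force: 50.0
```

{"name": "arm_command", "arguments": {"increments": [[0,0,0.001,0,0,0],[0,0,0.002,0,0,0],[0,0,0.003,0,0,0],[0,0,0.004,0,0,0],[0,0,0.005,0,0,0]]}}

```text
t: 10.6
tool_pos: [0.5033, 0.0067, 0.2293]
orientation: [3.099, 0.513, 0.001]
force: [-2.6, 0.2, 8.9]
opening: 0.0139
gripper_force: 50.0
```

{"name": "arm_command", "arguments": {"increments": [[0,0,0.001,0,0,0],[0,0,0.002,0,0,0],[0,0,0.003,0,0,0],[0,0,0.004,0,0,0],[0,0,0.006,0,0,0]]}}

```text
t: 11.22
tool_pos: [0.5033, 0.0067, 0.2282]
orientation: [3.099, 0.513, 0.001]
force: [-3.4, 1.1, 9.1]
opening: 0.0137
gripper_force: 50.0
```

{"name": "arm_command", "arguments": {"increments": [[0,0,0.001,0,0,0],[0,0,0.002,0,0,0],[0,0,0.003,0,0,0],[0,0,0.003,0,0,0],[0,0,0.003,0,0,0]]}}

```text
t: 11.85
tool_pos: [0.5033, 0.0067, 0.2277]
orientation: [3.099, 0.513, 0.001]
force: [-2.9, 0.5, 9.8]
opening: 0.0138
gripper_force: 50.0
```

{"name": "arm_command", "arguments": {"increments": [[0,0,0.001,0,0,0],[0,0,0.002,0,0,0],[0,0,0.003,0,0,0],[0,0,0.003,0,0,0],[0,0,0.003,0,0,0]]}}

```text
t: 12.48
tool_pos: [0.5034, 0.0067, 0.2276]
orientation: [3.099, 0.513, 0.001]
force: [-5.1, -0.0, 14.5]
opening: 0.014
gripper_force: 50.0
```

{"name": "arm_command", "arguments": {"increments": [[0,0,0.001,0,0,0],[0,0,0.001,0,0,0],[0,0,0.001,0,0,0],[0,0,0.001,0,0,0],[0,0,0.001,0,0,0]]}}

```text
t: 13.1
tool_pos: [0.5034, 0.0067, 0.2275]
orientation: [3.099, 0.513, 0.001]
force: [-6.8, -0.1, 15.7]
opening: 0.0138
gripper_force: 50.0
```

```bash
python3 - <<'E'
from h import *
d=shot('scene'); c=shot('wrist'); p=proj(d,[.5014,.0053,.036]).round().astype(int)
B=cv2.resize(d['image'][p[1]-40:p[1]+30,p[0]-35:p[0]+35],None,fx=5,fy=5,interpolation=cv2.INTER_CUBIC)
A=cv2.resize(c['image'][150:290,200:290],None,fx=2.5,fy=2.5,interpolation=cv2.INTER_CUBIC)
cv2.imwrite('pics/k.png',np.hstack([B,A])[:,:,::-1]); s=read_state(); print(s['t'],s['force'],s['tool_pos'],s['gripper_force'])
E
```

```text
13.2 [-5.90799419  1.11266603 16.65155261] [0.50345038 0.00671631 0.22754901] 50.008496046066284
```

View pics/k.png

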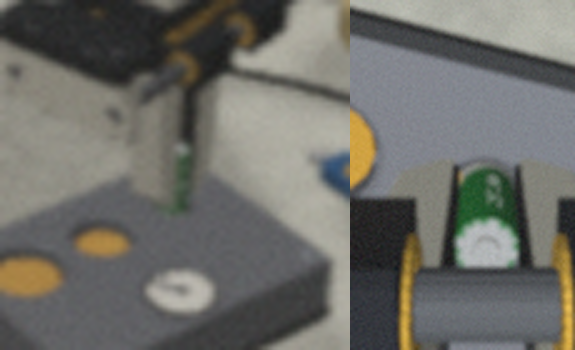

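The battery stands in the small well at (180,205) in the crop, still gripped. The dial pointer has turned, and the force rose steeply at the stop to about 16 N.

```bash
python3 -c "
from plant import *
print(close_job())"
```

```text
the job is handed in; nothing more can be done
None
```

The battery is upright in the small well and pressed onto the hard stop with about 16 N, held with a 50 N grip. I handed the job in at about 13 s, and no verdict came back.

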